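Put away the kiln furniture

TASK

Sort the kiln furniture lying about on the bench into the wooden trays, each piece into the tray that shows a sample of its shape on its ledge: the two round tube props, the two square props and the three-armed stilt. Stand the props upright and lay the stilt flat with its points up, everything resting on the tray's floor; set the pieces down, don't drop them, and leave the unfired mug where it stands.

Things in the scene. Friction and masses are not known exactly. Their poses are not given: they have to be found in the camera images.
- tube_prop_a: Tube kiln prop of pale fired clay, standing upright: round, 36 mm outside diameter, 50 mm tall, with a 20 mm hole right through. Origin at the centre of its underside, z up its axis. About 80 g. Interchangeable with the other tube prop.
- tube_prop_b: Tube kiln prop of pale fired clay, standing upright: round, 36 mm outside diameter, 50 mm tall, with a 20 mm hole right through. Origin at the centre of its underside, z up its axis. About 80 g. Interchangeable with the other tube prop.
- square_prop_a: Square kiln prop of pale fired clay, standing upright: solid block 34 x 34 mm, 50 mm tall. Origin at the centre of its underside, x and y square to its sides, z up. About 120 g. Interchangeable with the other square prop.
- square_prop_b: Square kiln prop of pale fired clay, standing upright: solid block 34 x 34 mm, 50 mm tall. Origin at the centre of its underside, x and y square to its sides, z up. About 120 g. Interchangeable with the other square prop.
- stilt: Three-armed kiln stilt of pale fired clay, lying flat: straight arms 120 degrees apart, each 14 mm wide, 28 mm tall and reaching 38 mm from the centre, with a small cone 6 mm tall on top near each tip (at 31 mm). Origin at the centre of its underside, z up, one arm along its x axis. About 50 g. Best gripped across one arm about 20 mm from the centre.
- tube_tray: Low dark wooden tray, browner floor, fixed, with a round sample slice, 36 mm across with a dark 20 mm hole, glued on its ledge. Compartment 84 mm (x) by 120 mm (y) inside, floor 6 mm above the bench; rim 6 mm thick, its top 14 mm above the bench. Origin: centre of the compartment, at bench level. The ledge (42 x 132 mm, rim height) adjoins on the +x side; sample 70 mm from the origin, 6 mm thick.
- square_tray: Low dark wooden tray, browner floor, fixed, with a 34 mm square sample slice glued on its ledge. Compartment 84 mm (x) by 120 mm (y) inside, floor 6 mm above the bench; rim 6 mm thick, its top 14 mm above the bench. Origin: centre of the compartment, at bench level. The ledge (42 x 132 mm, rim height) adjoins on the +x side; sample 70 mm from the origin, 6 mm thick.
- stilt_tray: Low dark wooden tray, browner floor, fixed, with a small three-armed star sample (21 mm arms) glued on its ledge. Compartment 84 mm (x) by 120 mm (y) inside, floor 6 mm above the bench; rim 6 mm thick, its top 14 mm above the bench. Origin: centre of the compartment, at bench level. The ledge (42 x 132 mm, rim height) adjoins on the +x side; sample 70 mm from the origin, 6 mm thick.
- mug: Unfired grey-green clay mug, loose, 64 mm across and 58 mm tall, its handle on its own +y side reaching 68 mm from the axis. Origin at the centre of its underside, z up. Not to be moved. (A wooden rib, a steel scraper and a modelling knife, under 11 mm thick, also lie loose there; they do not matter.)
Mind the look-alikes: they are no part of the job. What is shaped like the stilt but orange or yellow is not meant.

How it is judged:
By the outcome, as a careful person would: the job done as asked, in the order asked, and still so for the second after the job is handed in, with the robot touching nothing.
It also fails if it takes over 128 s, if anything falls off the work surface, if the arm or the gripper's body presses on something with over 40 N, if the wrist force passes 120 N, or if a joint passes its speed limit or range.

ROBOT

A 7-joint arm with a two-finger parallel gripper is mounted at the origin on the work surface. World frame = base frame: x ahead of the robot, y to its left, z up, the work surface at z = 0. Lengths are in m, angles in rad, forces in N, time in s.
With the tool pointing down it reaches from about 0.4 to 0.85 m from the base axis. Payload 6.9 kg.
Tool frame: the origin (TCP) lies midway between the tips of the shut fingers; the grasp point (between the pads) lies behind it (ctrl.pinch_z is the z of the grasp point in the tool frame, in m); z points along the fingers, y is the line along which they close (so a half turn about z gives the same grasp; the last joint's range is limited). The gripper opens to 85 mm and grips with 20 to 120 N. Pads are 22 mm wide; open, the fingers measure 114 mm over their backs; the gripper's body (76 mm by 85 mm) begins 54 mm behind the grasp point. The pads swing forward as they close: fully open they stand 13 mm farther back than shut.
Start: joints at [1.319, 0.507, -0.238, 1.5, 0.126, 1.149, -0.155], TCP at [0.219, -0.585, 0.231] pointing down, gripper open.
Joint ranges: [-3.08, 3.08], [-0.24, 2.05], [-1.43, 1.35], [0, 2.5], [-1.52, 4.66], [0.17, 1.96], [-2.89, 2.89]. Speed limits (rad/s): [2.39, 2.39, 3.14, 3.14, 3.14, 3.14, 3.14].

INTERFACE

Orientations are given as a unit quaternion [w, x, y, z].
In Python, from station import ctrl, get_state, vision, ticket, models gives the robot as it stands. Calls block until the motion is done:
- ctrl.movep(position, orientation): joint-space move of the TCP to a pose.
- ctrl.movel(position, frame=None, max_speed=0.15): straight line of the TCP; frame=None keeps the orientation; max_speed is the mean speed in m/s.
- ctrl.set_joints(angles): joint-space move.
- ctrl.ungrasp() and ctrl.close_gripper(force=None): open the fingers fully, or close them until they stop; force is the grip in N (None keeps the last).
- ctrl.pause(seconds).
- ctrl.ik(position, orientation): joint angles nearest the present ones, or None.
- get_state(): the state.
- vision.grab_frame(name): name is "scene" or "top" or "wrist"; returns (picture, depth): 480x640x3 uint8, blue, green, red; 480x640 float32, m along the optical axis (not along the pixel's ray), 0 where there is no reading.
- vision.camera_info(name): a dict with "mtx" (3x3 intrinsics, pixels), "R" (3x3) and "t" (3): a world point X has camera coordinates R X + t; the wrist camera has in their place "hand_eye" (4x4, takes a point from camera to tool coordinates, whose origin is the TCP and whose axes are the flange's). Camera axes: x right, y down, z forward; pixel columns grow to the right and rows downward; lengths in m; the calibration is good to about 2 mm. A picture is of the moment at which its call begins: read the wrist's pose just before it. camera_info takes no time and is no camera call.
A pose or a line that the arm cannot do raises ctrl.Unreachable and nothing moves.
- ticket.close_job(): hands the job in; it is judged then, once.
Trained networks look in the newest picture that a camera, given by its name, has taken for a name from the list of things; names that differ only in an ending like _2 or _b are one class to them, and where a whole thing is asked for, a point or a joint stands for the part that bears it (a point fixed in the world has none). Each returns a list of dicts, best first, with "p" (0 to 1); they miss things now and then, are a little off and sometimes report something else, mostly with a low value. They report only what shows in the picture. A call takes as long as a camera call. They do not tell look-alikes from the thing itself.
- models.recognise(camera, target): "point" ([column, row] in pixels, amid what is visible of it).
- models.masks_of(camera, target): "mask" (480x640 bool, what is visible of it) and "point" ([column, row] in pixels, amid what is visible of it).
The state is a dict: "time": time; "qpos": joint angles; "qd": joint speeds; "tau": joint torques, N m; "tcp_pos": TCP position; "eef_rot": TCP orientation; "contact_force": force on the tool from outside, world axes, zero at the start; "wrist_torque": the same for the moment, N m; "width": finger opening in m; "gripper_force": force on a finger pad.
Only numpy, scipy, OpenCV 4.12 (cv2) and the standard library are available. Lean on these libraries where they do the work, as an engineer would, in place of code of your own. Each camera call takes 0.05 s, during which the arm holds its last target. There are 200 camera calls.

## Working session

There is one attempt and no reset: what is moved stays moved. The work goes in short steps, each a Python script; the robot and the scene stay as the last script left them, time stands still between calls to the robot, and variables do not carry over. Pictures are saved under pics/ and viewed, at most 14 in all, crops included, and the job is handed in when it is done.

```bash
ls; mkdir -p pics; python3 - <<'E'
from station import ctrl,get_state,vision,models
import cv2,numpy as np
print(ctrl.pinch_z,get_state())
for n in("top","scene"):
    im,d=vision.grab_frame(n);cv2.imwrite(f"pics/{n}0.png",im);np.savez(f"{n}0.npz",im=im,d=d)
    i=vision.camera_info(n);print(n,i)
    for t in["tube_prop_a","square_prop_a","stilt","tube_tray","square_tray","stilt_tray","mug"]:
        for r in models.masks_of(n,t):
            m=r["mask"]&(d>0);v,u=np.nonzero(m);z=d[m]
            P=(np.linalg.inv(i["mtx"])@np.vstack([u*z,v*z,z])).T;P=(P-i["t"])@i["R"]
            print(t,round(r["p"],2),np.round(r["point"]),m.sum(),P.min(0).round(3),P.max(0).round(3),np.median(P,0).round(3))
E
```

```text
pics
-0.0187 {'time': 0.0, 'qpos': array([ 1.31851856,  0.50830546, -0.23750429,  1.50112044,  0.12571955,
        1.14891379, -0.15482318]), 'qd': array([ 0.00086221,  0.00044332,  0.00180526,  0.00125649,  0.00283977,
       -0.00080127, -0.00069479]), 'tau': array([ 1.18086664e-04, -6.20596147e+01, -2.18648069e+00, -2.49652183e+01,
        1.28109951e-02,  1.19585005e-02, -3.80750816e-05]), 'tcp_pos': array([ 0.21860543, -0.58498856,  0.23045336]), 'eef_rot': array([-8.58006990e-04,  9.84043157e-01,  1.77927774e-01, -1.88448392e-04]), 'contact_force': array([0.33085318, 0.30683274, 0.05082731]), 'wrist_torque': array([-0.01354885, -0.03925647,  0.04432484]), 'gripper_force': 0.0, 'width': 0.0849951569417297}
top {'mtx': array([[460.15367419,   0.        , 319.68588897],
       [  0.        , 460.15367419, 239.72516146],
       [  0.        ,   0.        ,   1.        ]]), 'R': array([[-2.98001922e-03, -9.99754051e-01,  2.19762941e-02],
       [-9.88209942e-01, -4.19884278e-04, -1.53104323e-01],
       [ 1.53075895e-01, -2.21734461e-02, -9.87965641e-01]]), 't': array([-0.00561836, 
[... 2097 characters left out ...]
04] [0.497 0.228 0.035] [0.458 0.191 0.024]
stilt 0.7 [421. 234.] 659 [ 0.295  0.15  -0.005] [0.385 0.223 0.033] [0.342 0.19  0.021]
stilt 0.62 [488. 240.] 548 [ 0.241  0.265 -0.003] [0.303 0.34  0.035] [0.288 0.305 0.024]
stilt 0.56 [316. 353.] 786 [ 0.659  0.118 -0.005] [0.724 0.199 0.035] [0.703 0.168 0.025]
tube_tray 0.61 [488. 348.] 5695 [ 0.412  0.325 -0.005] [0.579 0.475 0.023] [0.504 0.403 0.007]
square_tray 0.61 [176. 166.] 2637 [ 0.397 -0.479 -0.006] [ 0.569 -0.31   0.022] [ 0.49  -0.384  0.007]
stilt_tray 0.56 [253. 301.] 4828 [ 0.587 -0.077 -0.005] [0.738 0.069 0.022] [0.67  0.004 0.007]
mug 0.7 [248. 182.] 1052 [ 0.366 -0.274 -0.004] [ 0.482 -0.159  0.059] [ 0.447 -0.188  0.034]
```

```bash
python3 - <<'E'
import cv2
im=cv2.imread("pics/top0.png");cv2.imwrite("pics/top0c.png",cv2.resize(im[90:390,40:600],(800,429),interpolation=cv2.INTER_CUBIC))
E
```

```text
(no output)
```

View pics/top0c.png

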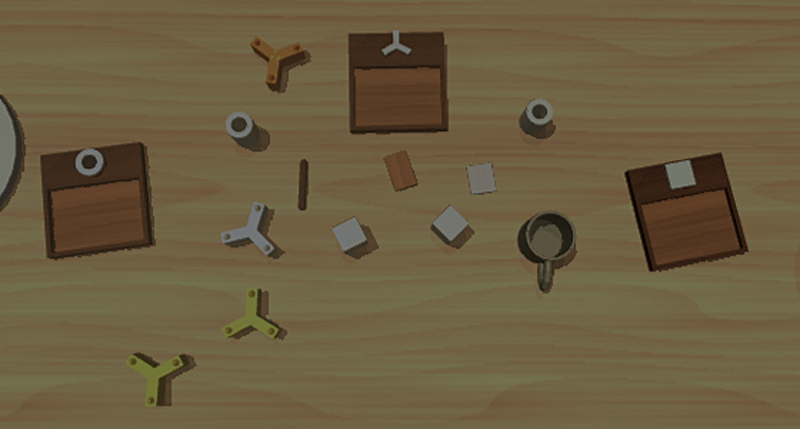

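View pics/scene0.png

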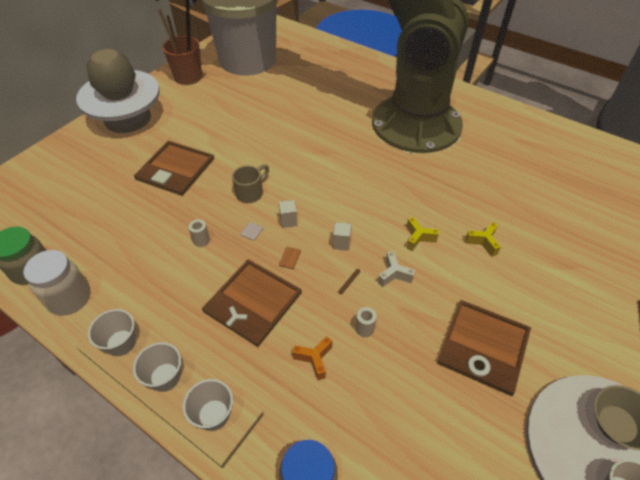

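The pale stilt is at crop (250,230), near (0.45, 0.18); the other three stilts are orange and yellow. All the tray ledges face +x. The loose tools lie clear of the work. Next I'll compute the poses.

```bash
cat > est.py <<'E'
from station import vision,models
import cv2,numpy as np,json
from scipy.optimize import minimize
def plane(i,uv,z):
    r=(np.linalg.inv(i["mtx"])@np.c_[uv,np.ones(len(uv))].T).T@i["R"]; c=-i["R"].T@i["t"]
    return c[:2]+r[:,:2]*((z-c[2])/r[:,2])[:,None]
def proj(i,P):
    q=(P@i["R"].T+i["t"])@i["mtx"].T; return q[:,:2]/q[:,2:]
def wpts(i,d):
    v,u=np.mgrid[:480,:640]; P=np.dstack([u*d,v*d,d])@np.linalg.inv(i["mtx"]).T
    return (P-i["t"])@i["R"]
def rect(p):
    (c,s,a)=cv2.minAreaRect(p.astype(np.float32)*1000); return np.array(c)/1000,s,(a+45)%90-45
def stilt_yaw(p):  # fit by 3-fold silhouette coverage
    def cost(x):
        d=p-x[:2]; best=np.full(len(p),9.)
        for k in range(3):
            a=x[2]+k*2*np.pi/3; l=d@[np.cos(a),np.sin(a)]; w=d@[-np.sin(a),np.cos(a)]
            best=np.minimum(best,np.hypot(l-np.clip(l,0,.031),w))
        return (best**2).mean()
    c=p.mean(0)
    return min((minimize(cost,[*c,a],method="Nelder-Mead",options=dict(initial_simplex=[[*c,a],[c[0]+.01,c[1],a],[c[0],c[1]+.01,a],[*c,a+.3]])) for a in(0,.5,1,1.5)),key=lambda r:r.fun)
E
python3 - <<'E'
from est import *
A=dict(tube1=(.61,-.187),tube2=(.59,.201),sq1=(.461,-.068),sq2=(.448,.058),stilt=(.455,.185))
for n in("top","scene"):
    f=np.load(n+"0.npz");im,d=f["im"],f["d"];i=vision.camera_info(n);W=wpts(i,d);W[d==0]=9
    for k,c in A.items():
        h,lo,R=(.028,.018,.055) if k=="stilt" else (.05,.041,.035)
        m=(np.hypot(W[...,0]-c[0],W[...,1]-c[1])<R)&(W[...,2]>lo)&(W[...,2]<.07)
        m=cv2.morphologyEx(m.astype(np.uint8),cv2.MORPH_OPEN,np.ones((2,2)))>0
        v,u=np.nonzero(m);p=plane(i,np.c_[u,v],h)
        if k=="stilt":
            r=stilt_yaw(p);print(n,k,r.x[:2].round(4),np.degrees(r.x[2])%120,r.fun**.5)
        elif k[0]=="t":print(n,k,((p.min(0)+p.max(0))/2).round(4),np.ptp(p,axis=0).round(4))
        else:print(n,k,rect(p),p.mean(0).round(4))
    vision.grab_frame(n)
    for t in("tube_tray","square_tray","stilt_tray"):
        m=models.masks_of(n,t)[0]["mask"].astype(np.uint8)
        m=cv2.morphologyEx(m,cv2.MORPH_OPEN,np.ones((7,7)))
        v,u=np.nonzero(m);c,s,a=rect(plane(i,np.c_[u,v],.010))
        th=np.radians(a);R=np.array([[np.cos(th),-np.sin(th)],[np.sin(th),np.cos(th)]])
        o=c-R@[.021,0];print(n,t,o.round(4),np.round(s,1),round(a,1))
        for z,q in((.006,np.array([[42,60],[-42,60],[-42,-60],[42,-60]])),(.014,np.array([[90,66],[-48,66],[-48,-66],[90,-66]])),(.02,np.array([[71,1],[69,1],[69,-1],[71,-1]]))):
            Q=o+(q/1000)@R.T; cv2.polylines(im,[np.round(proj(i,np.c_[Q,np.full(4,z)])*8).astype(np.int32)],True,(0,255,0),1,cv2.LINE_AA,3)
    if n=="top":cv2.imwrite("pics/ov.png",cv2.resize(im[90:290,40:600],(800,286),interpolation=cv2.INTER_CUBIC))
E
```

```text
top tube1 [ 0.6082 -0.1893] [0.0349 0.0359]
top tube2 [0.5885 0.1989] [0.0362 0.0352]
top sq1 (array([ 0.46146765, -0.07137637]), (32.09797668457031, 33.96412658691406), 44.652095794677734) [ 0.4613 -0.0715]
top sq2 (array([0.44745786, 0.05640214]), (34.21654510498047, 33.732582092285156), 26.94723129272461) [0.4473 0.0567]
top stilt [0.4544 0.1846] 103.99886629358058 0.004812373093541108
top tube_tray [0.4802 0.3938] [141.3 139.8] 8.1
top square_tray [ 0.4657 -0.395 ] [139.1 139.6] 10.8
top stilt_tray [ 0.6426 -0.0038] [143.9 136.5] 0.4
scene tube1 [ 0.6161 -0.1784] [0.0377 0.0385]
scene tube2 [0.5959 0.209 ] [0.038  0.0359]
scene sq1 (array([ 0.46955786, -0.06058898]), (38.67103958129883, 33.513099670410156), 44.95506286621094) [ 0.4695 -0.0607]
scene sq2 (array([0.45543994, 0.06671153]), (38.31122589111328, 33.657291412353516), 27.00861930847168) [0.4554 0.0668]
scene stilt [0.4612 0.1941] 104.55730023779198 0.005499633268413291
scene tube_tray [0.4308 0.1775] [77.8 65.4] 30.5
scene square_tray [ 0.4678 -0.3886] [150.  141.4] 10.2
scene stilt_tray [0.6461 0.0008] [143.9 140.3] 1.4
```

View pics/ov.png

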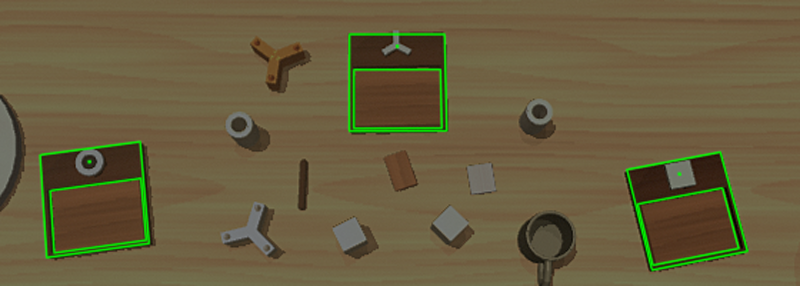

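The overlay matches all three trays in the top view. The scene-camera estimates of prop tops are pulled towards that camera by side points. I'll check one piece with the wrist camera while starting.

```bash
cat > rob.py <<'E'
from station import ctrl,get_state,vision,models
import numpy as np,cv2
def q(deg): a=np.radians(deg)/2; return [0,np.cos(a),np.sin(a),0]
def rot(deg): a=np.radians(deg); return np.array([[np.cos(a),-np.sin(a)],[np.sin(a),np.cos(a)]])
T=dict(tube=((.4802,.3938),8.1),square=((.4657,-.395),11.5),stilt=((.6426,-.0038),.5))
def tray(k,off): c,a=T[k]; return np.array(c)+rot(a)@off
def wrist(name,h,lo,xy,R):
    """points of surface at height h near xy, seen by the wrist camera"""
    s=get_state(); im,d=vision.grab_frame("wrist"); i=vision.camera_info("wrist")
    w,x,y,z=s["eef_rot"]; from scipy.spatial.transform import Rotation as Q
    Rt=Q.from_quat([x,y,z,w]).as_matrix(); H=i["hand_eye"]
    Rwc=Rt@H[:3,:3]; c=Rt@H[:3,3]+s["tcp_pos"]
    cv2.imwrite(f"pics/{name}.png",im)
    I=dict(mtx=i["mtx"],R=Rwc.T,t=-Rwc.T@c)
    from est import wpts,plane
    W=wpts(I,d); W[d==0]=9
    m=(np.hypot(W[...,0]-xy[0],W[...,1]-xy[1])<R)&(W[...,2]>lo)&(W[...,2]<.075)
    v,u=np.nonzero(m); return plane(I,np.c_[u,v],h),np.percentile(W[m][:,2],[5,50,95])
E
python3 - <<'E'
from rob import *
for psi in(98,-82,-98,82):
    print(psi,[None if j is None else j.round(2) for j in(ctrl.ik([.608,-.189,.2],q(psi)),ctrl.ik([*tray("tube",[0,.027]),.02],q(psi)),ctrl.ik([*tray("square",[0,.027]),.02],q(psi)))])
ctrl.movep([.56,-.189,.25],q(-82))
p,zz=wrist("w1",.05,.045,(.61,-.187),.035)
print(get_state()["time"],len(p),zz.round(4),((p.min(0)+p.max(0))/2).round(4),np.ptp(p,axis=0).round(4))
E
```

```text
98 [array([ 0.66,  0.61, -0.68,  1.51,  0.41,  1.16,  0.04]), array([-0.34,  0.84, -0.75,  1.7 ,  0.71,  0.9 , -1.25]), array([ 0.9 ,  0.72, -0.44,  1.83,  0.45,  0.69,  0.35])]
-82 [array([ 0.2 ,  0.55,  0.1 ,  1.52, -0.06,  1.08, -2.69]), array([-0.15,  1.06, -1.23,  1.69,  1.07,  1.21,  1.62]), array([ 0.52,  0.7 ,  0.19,  1.83, -0.2 ,  0.63, -2.17])]
-98 [array([-0.3 ,  0.8 ,  1.15,  1.52, -0.75,  1.31, -2.35]), array([-0.15,  1.06, -1.23,  1.69,  1.07,  1.21,  1.34]), array([ 0.48,  0.71,  0.25,  1.84, -0.27,  0.63, -2.39])]
82 [array([ 0.62,  0.6 , -0.62,  1.51,  0.37,  1.15, -0.21]), array([-0.36,  0.83, -0.71,  1.7 ,  0.68,  0.87, -1.5 ]), array([ 0.88,  0.71, -0.39,  1.83,  0.41,  0.68,  0.11])]
3.425 1021 [0.0474 0.0494 0.0508] [ 0.6104 -0.1886] [0.0349 0.0353]
```

View pics/w1.png

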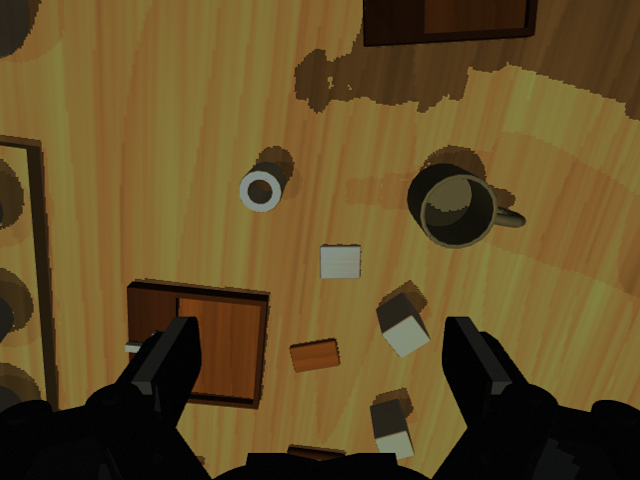

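The wrist view shows the tube at pixel (262,190), and its position agrees with the top camera to 2 mm. I'll place the first tube.

```bash
cat >> rob.py <<'E'
def pick(xy,psi,z,force=35,hover=.12):
    ctrl.movep([*xy,hover],q(psi)); ctrl.movel([*xy,z],max_speed=.1); ctrl.close_gripper(force)
    s=get_state(); ctrl.movel([*xy,.16],max_speed=.15); print("grip",s["width"],get_state()["width"],s["tcp_pos"].round(4))
def place(xy,psi,z):
    ctrl.movep([*xy,.14],q(psi)); ctrl.movel([*xy,z+.012],max_speed=.12); f0=get_state()["contact_force"][2]
    ctrl.movel([*xy,z],max_speed=.02); s=get_state()
    ctrl.ungrasp(); ctrl.movel([*xy,.16],max_speed=.15)
    print("placed",s["tcp_pos"].round(4),"dF",round(s["contact_force"][2]-f0,2),"t",get_state()["time"])
E
python3 - <<'E'
from rob import *
pick((.6093,-.189),98,.014)
place(tray("tube",[0,-.027]),98,.0203)
p,zz=wrist("w2",.056,.045,tray("tube",[0,-.027]),.035)
print(len(p),zz,((p.min(0)+p.max(0))/2).round(4),tray("tube",[0,-.027]).round(4))
E
```

```text
grip 0.03551631358278102 0.03502182055398308 [ 0.6096 -0.1891  0.0145]
placed [0.4839 0.3669 0.0205] dF 4.87 t 14.0167
2041 [0.0478092  0.055377   0.05659288] [0.4841 0.3695] [0.484  0.3671]
```

View pics/w2.png

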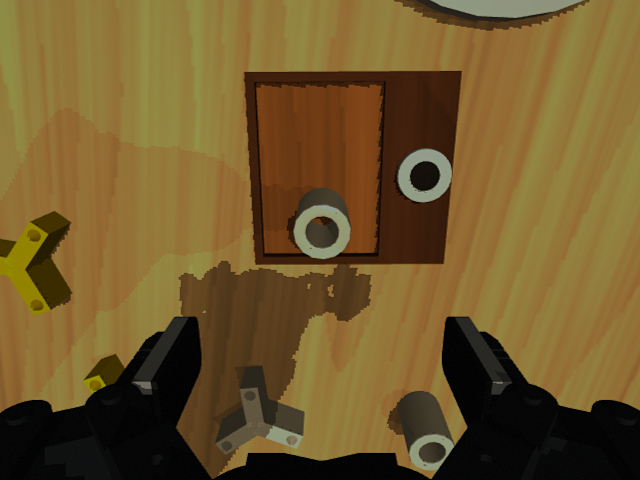

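The first tube stands at pixel (322,230), upright on the floor near the tray's −y end. Next are the second tube and the squares.

```bash
python3 - <<'E'
from rob import *
pick((.5895,.1995),98,.014)
place(tray("tube",[0,.027]),98,.0203)
pick((.4625,-.071),134.8,.014)
place(tray("square",[0,-.027]),101.5,.0203)
im,_=vision.grab_frame("wrist");cv2.imwrite("pics/w3.png",im)
E
```

```text
grip 0.03530829372984597 0.03522825483437115 [0.5897 0.1996 0.0145]
placed [0.4763 0.4203 0.0205] dF 4.59 t 22.1583
grip 0.0333233473748531 0.033510521434166704 [ 0.4627 -0.071   0.0143]
placed [ 0.4709 -0.4214  0.0204] dF 3.49 t 31.5583
```

View pics/w3.png

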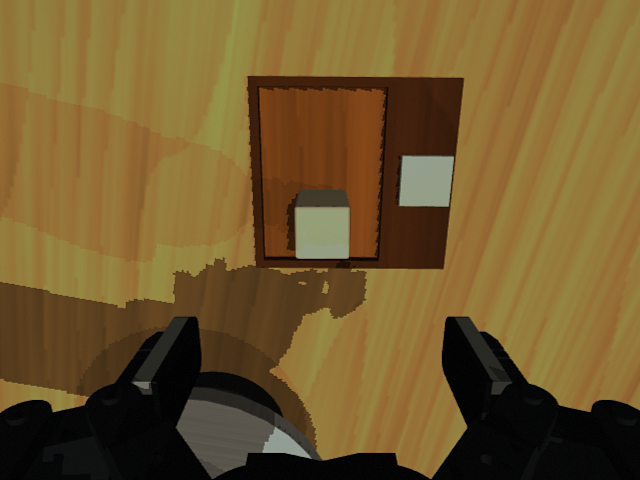

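The first square stands at pixel (322,232), square to its tray. Next I'll place the second square and take a wrist measurement of the stilt.

```bash
python3 - <<'E'
from rob import *
from est import stilt_yaw
pick((.4485,.057),117,.014)
place(tray("square",[0,.027]),101.5,.0203)
ctrl.movep([.40,.185,.22],q(-16))
p,zz=wrist("w4",.028,.02,(.456,.186),.05)
r=stilt_yaw(p);a=np.degrees(r.x[2])%120-120;print(r.x[:2],a,r.fun**.5,len(p),zz,get_state()["qpos"].round(2))
E
```

```text
grip 0.03321209800265469 0.03344838454022986 [0.4487 0.0569 0.0143]
placed [ 0.4601 -0.3685  0.0204] dF 4.24 t 41.2167
[0.45575544 0.18779692] -15.479149890515203 0.00445966608089203 2674 [0.02636277 0.02782396 0.03064863] [ 0.04  0.28 -0.68  1.97  0.21  0.97 -2.59]
```

View pics/w4.png

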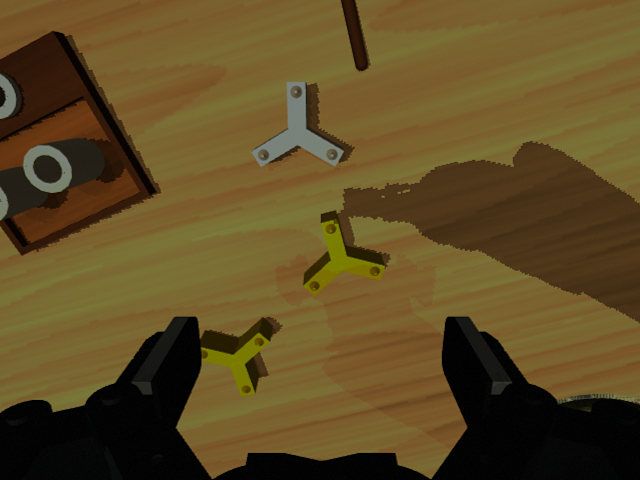

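The pale stilt is at pixel (297,130) with one arm pointing along the image's up direction (−15.5°), which agrees with the top camera. Now I'll pick and place it.

```bash
python3 - <<'E'
from rob import *
c=np.array([.4553,.1868]);a=-15.5
pick(c+rot(a)@[.02,0],a,.003,30)
place(tray("stilt",[.0135,0]),.5,.0093)
ctrl.movep([.45,-.05,.3],q(.5))
im,_=vision.grab_frame("wrist");cv2.imwrite("pics/w5.png",im)
im,_=vision.grab_frame("scene");cv2.imwrite("pics/s5.png",im)
E
```

```text
grip 0.013459254363705314 0.013370294574754419 [0.4747 0.1815 0.0032]
placed [ 0.656  -0.0037  0.0092] dF -0.12 t 52.2
```

View pics/w5.png

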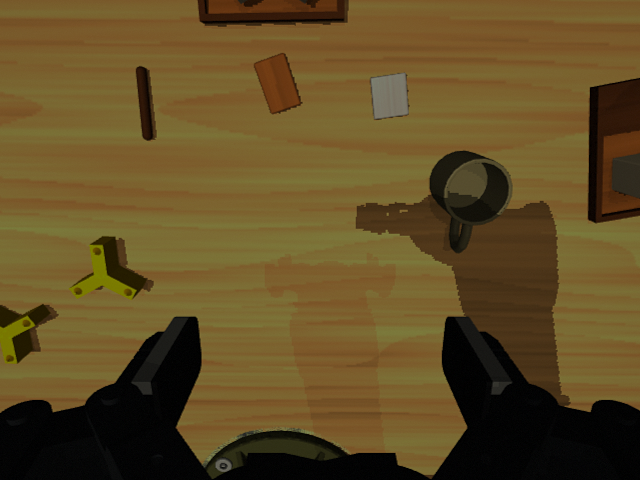

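View pics/s5.png

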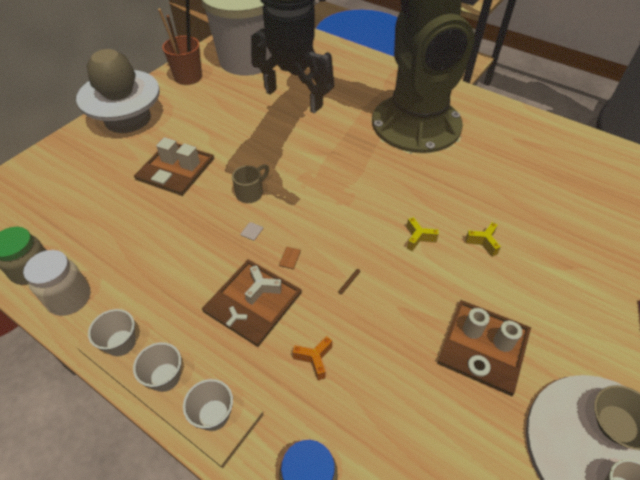

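The props are upright in their trays, at scene pixels (176,152) and (495,325), and the mug is unmoved. I'll check more closely that the stilt lies flat on the floor.

```bash
python3 - <<'E'
from rob import *
from est import stilt_yaw
ctrl.movep([.56,-.0,.2],q(.5))
p,zz=wrist("w6",.034,.024,(.637,-.004),.055)
r=stilt_yaw(p);print(r.x[:2],np.degrees(r.x[2])%120,zz,len(p),get_state()["time"],get_state()["width"])
E
```

```text
[ 0.63572738 -0.00424619] 0.6187933902809187 [0.03250671 0.03381003 0.03663371] 3261 54.0167 0.08538877425015853
```

View pics/w6.png

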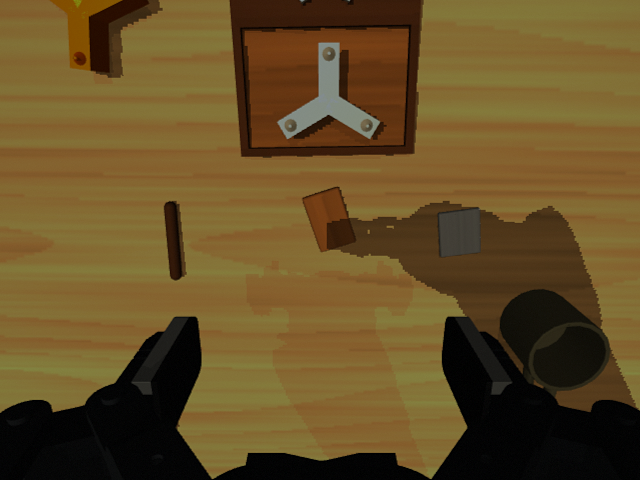

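The stilt lies flat and centred in the compartment at pixel (328,97), points up. Its top is at 34 mm, which is floor plus 28 mm, so it rests on the floor. I'll hand the job in.

```bash
python3 -c "
from station import ticket;print(ticket.close_job())"
```

```text
the job is handed in; nothing more can be done
None
```

The job is handed in after about 54 s of robot time: both tube props, both square props and the pale stilt are in their matching trays (props upright, stilt flat with its points up), and the mug was not moved.

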